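Locate a pipe flange on the welding jig's pin

ROBOT

A 6-joint arm with a two-finger parallel gripper is mounted at the origin on the work surface. World frame = base frame: x ahead of the robot, y to its left, z up, the work surface at z = 0. Lengths are in mm, angles in degrees, forces in N, time in s.
With the tool pointing down it reaches from about 300 to 850 mm from the base axis. Payload 4.2 kg.
Tool frame: the origin (TCP) lies at the very end of the fingers, on their centre line; the grasp point (between the pads) lies 19 mm behind it; z points along the fingers, y is the direction in which the jaws open and shut (so a half turn about z gives the same grasp; the last joint's range is limited). The gripper opens to 91 mm and grips with 3 to 60 N. Pads are 32 mm wide; open, the fingers measure 118 mm over their backs; the gripper's body (76 mm by 178 mm) begins 60 mm behind the grasp point.
Start: joints at [70.13, 18.312, 89.639, -0, 72.044, -1.146], TCP at [184.586, 544.584, 213.976] pointing down, gripper open.
Joint ranges: [-177.97, 177.97], [-48.28, 115.42], [12.27, 149.76], [-77.06, 257.06], [2.81, 150.46], [-146.56, 146.56]. Speed limits (degrees/s): [147.25, 147.25, 180, 180, 180, 180].

INTERFACE

Orientations are given as [roll, pitch, yaw] about the fixed x, y, z axes, in that order (R = Rz(yaw) Ry(pitch) Rx(roll)).
In Python, from workcell import env gives the robot as it stands. The module is installed in compiled form; this text tells all that it offers.
- The arm moves only by the tool arm_command, never from a script. Its argument "targets" is a list of rows, each a list of 5 numbers: the closure, from 0 (fully open) to 1 (shut), then the shift along the tool's x, y, z each as a share of 50 cm, from -1 to 1, then the turn about the tool's z as a share of pi/4 rad, from -1 to 1. A call has 1 to 8 rows; each row is the pose to reach, as a shift and turn from the pose measured when the call began, along the tool's axes at that moment; what a row does not reach only later rows make up. A row lasts 1/12 s, in which the tool goes at most 41.7 mm and 7.16 degrees, less where a joint would pass 70% of its speed; a pose out of reach is approached as far as the arm can. A call with a number of a shift or a turn outside -1 to 1 is refused whole. A call with a gripper value outside its range is refused whole. The fingers move at their own pace and stop on an object; "squeeze" is the grip in N (left out, the last holds). Time passes only in rows, so rows that repeat a pose let the fingers close. It gives the time, the measured TCP pose, the force and the opening at its end, in the units of the state.
- env.state(): the state, without advancing time (a new reading comes with each control period).
- env.grab_frame(name): name is "scene" or "side" or "wrist"; returns the picture (384x512x3 uint8, red, green, blue); there is no depth.
- env.camera_params(name): a dict with "camera_matrix" (3x3 intrinsics, pixels), "dist_coeffs" ([k1, k2, p1, p2, k3] as OpenCV has them; the pictures are not rectified), "R" (3x3) and "t" (3): a world point X has camera coordinates R X + t; the wrist camera has in their place "hand_eye" (4x4, takes a point from camera to tool coordinates, whose origin is the TCP and whose axes are the flange's). Camera axes: x right, y down, z forward; pixel columns grow to the right and rows downward; lengths in mm; the calibration is good to about 2 mm. A picture is of the moment at which its call begins: read the wrist's pose just before it. camera_params takes no time and is no camera call.
- env.job_done(): hands the job in, once; it reports no verdict.
The state is a dict: "time_s": time; "qpos": joint angles; "qvel": joint speeds; "effort": joint torques, N m; "ee_pos": TCP position; "ee_rot": TCP orientation; "force": force on the tool from outside, world axes, zero at the start; "torque": the same for the moment, N m; "gripper_width": finger opening in mm.
Only numpy, scipy, OpenCV 4.12 (cv2) and the standard library are available. Lean on these libraries where they do the work, as an engineer would, in place of code of your own. Each camera call takes 0.05 s, during which the arm holds its last target.

TASK

Pick up the white pipe flange from the bench, lay it on the plywood welding jig with a long edge alongside the timber fence, and nudge it along the slot until its hole drops over the steel locating pin and it sits flat and fully home on the board. Feel for the pin gently: never force the flange against the jig, and do not disturb the other things on the bench. Let go of the flange when it is seated.

Things in the scene. Friction and masses are not known exactly. Their poses are not given: they have to be found in the camera images.
- flange_mid (a point): Loose white plastic flange, 90-185 g: plate 110 (its x) x 76 (its y) x 10 mm thick, flat on the bench at the start, with an upright round tube (spigot) on top, 36 mm outside diameter, 55 mm long; 65 mm tall in all. A 22 mm hole runs down through spigot and plate on the centre axis. Point: on that axis, half-way up, 32.5 mm above the underside; z up. Grasp the spigot from above.
- slot_mid (a point): Middle of the dark slot (100 x 12 mm) on the top face of the plywood jig board. The board is fixed to the bench, 220 (x) x 150 (y) mm, 25 mm thick, so this point is 25 mm above the bench. x runs along the slot, y across it to the fence, z up. A seated flange's underside lies on this face, its point 32.5 mm above.
- fence_mid (a point): Middle of the fence's top edge on the slot side. The fence is a fixed timber bar along the board's +y side, parallel to the slot, 190 mm long, 18 mm wide, 20 mm high above the board. Its face is 39 mm from the slot's centre line, so a flange centred on that line, long edge along the fence, has 1 mm of play. Axes as for the slot.
- jig: The whole jig; origin under the board's middle. A steel pin, 19 mm diameter, stands 10 mm out of the board, its top 1.5 mm bevelled to 16 mm. It is clamped fast on the slot's centre line, anywhere up to 27 mm either way along x from the slot's middle; its place is not measured: feel or look for it. More than 25 N between flange and jig (fence and pin too) damages the work.
- tap: Bystander: a white plastic drain tap with a red handle, lying on the bench, about 60 mm long and 57 mm tall; origin under its middle. Leave it alone.
- tin: Bystander: a round open metal tin, 72 mm in diameter, 75 mm tall, origin at its underside's centre. Leave it alone.
- screwdriver: Bystander: a screwdriver lying on the bench. Leave it alone.

How it is judged (in metres and radians):
On the way:
1. the flange is lifted clear of the bench (its middle more than 70 mm above the bench) (height (world z) of flange_mid above 0.07 m), for 0.2 s.
At the end, for the whole second after the job is handed in: The flange rests on the board with its hole over the pin: underside within 2 mm of the board, level within 2 degrees, hole within 4 mm of the slot's centre line and 30 mm of its middle, long edge parallel to the fence within 5 degrees, at rest (z of flange_mid in the frame of slot_mid between 0.03 and 0.0345 m and angle between flange_mid's own z axis and vertical below 0.035 rad and x of flange_mid in the frame of slot_mid between -0.03 and 0.03 m and y of flange_mid in the frame of slot_mid between -0.004 and 0.004 m and angle between the x axis of flange_mid and the x axis of slot_mid, either way round below 0.09 rad and linear speed of flange below 0.01 m/s); the robot touches nothing.
It fails at once if the flange is forced against the jig, its fence or its pin with more than 25 N (contact force between flange and jig above 25 N).
It fails at once if the tap is moved by more than 20 mm (distance of tap from where it was at the start of the episode above 0.02 m).
It fails at once if the tin is moved by more than 20 mm (distance of tin from where it was at the start of the episode above 0.02 m).
It fails at once if the screwdriver is moved by more than 20 mm (distance of screwdriver from where it was at the start of the episode above 0.02 m).
It also fails if it takes over 69 s, if anything falls off the work surface, if the arm or the gripper's body presses on something with over 40 N, if the wrist force passes 120 N, or if a joint passes its speed limit or range.

## Working session

There is one attempt and no reset: what is moved stays moved. The work goes in short steps, Python scripts to look and compute and a tool call to move; the robot and the scene stay as the last step left them, time stands still between calls to the robot, and variables do not carry over. Pictures are saved under pics/ and viewed, and the job is handed in when it is done.

Besides the shell and the picture viewer there is one more tool, called after "Emit:" as name(argument=value, ...), one argument or row to a line, values as JSON. arm_command: Moves the arm, as the interface text tells. Shift numbers are shares of 50 cm and turn numbers shares of pi/4 rad, none past 1 either way. Its arguments: {"type":"object","properties":{"targets":{"type":"array"},"squeeze":{"type":"number"}},"required":["targets"]}

```bash
mkdir -p pics; cat > h.py <<'E'
import numpy as np, cv2
from workcell import env
def snap(n,f):
    im=env.grab_frame(n); cv2.imwrite('pics/'+f,im[:,:,::-1]); return im
E
python3 - <<'E'
from h import *
s=env.state();print({k:np.round(v,3) for k,v in s.items()})
for n in ("scene","side","wrist"):
    snap(n,n+"0.png"); print(n,env.camera_params(n))
E
```

```text
{'time_s': np.float64(0.0), 'qpos': array([70.131, 18.353, 89.707, -0.   , 72.044, -1.147]), 'qvel': array([ 0.023, -0.041, -0.001, -0.012, -0.01 , -0.126]), 'effort': array([ -0.   , -41.245, -23.197,   0.072,   0.046,  -0.   ]), 'ee_pos': array([184.397, 544.088, 213.099]), 'ee_rot': array([-1.79895e+02, -2.00000e-03,  1.61278e+02]), 'force': array([0.491, 0.715, 0.098]), 'torque': array([ 0.011, -0.044,  0.004]), 'gripper_width': np.float64(91.196)}
scene {'camera_matrix': array([[473.28249067,   0.        , 256.26343196],
       [  0.        , 473.28249067, 205.48506743],
       [  0.        ,   0.        ,   1.        ]]), 'dist_coeffs': array([-0.00647608,  0.        ,  0.        ,  0.        ,  0.        ]), 'R': array([[-0.79707226,  0.60363498,  0.01733843],
       [ 0.32868236,  0.45773837, -0.82610138],
       [-0.50660015, -0.65276366, -0.56325473]]), 't': array([ 503.06755517, -166.49102551, 1823.79911598])}
side {'camera_matrix': array([[456.41147135,   0.        , 251.07951537],
       [  0.        , 456.41147135, 187.55617409],
       [  0.        ,   0.        ,   1.
[... 223 characters left out ...]
 -0.75952189, -0.64316755]]), 't': array([ 656.54302129,  120.63183793, 1518.51367124])}
wrist {'camera_matrix': array([[280.00776949,   0.        , 251.49098737],
       [  0.        , 280.00776949, 190.39494196],
       [  0.        ,   0.        ,   1.        ]]), 'dist_coeffs': array([0.0046987, 0.       , 0.       , 0.       , 0.       ]), 'hand_eye': array([[ 2.94405988e-04, -9.71180649e-01, -2.38344417e-01,
         6.77465765e+01],
       [ 9.99999811e-01,  4.14367763e-04, -4.53209779e-04,
         3.69577582e-02],
       [ 5.38910810e-04, -2.38344238e-01,  9.71180588e-01,
        -1.71113145e+02],
       [ 0.00000000e+00,  0.00000000e+00,  0.00000000e+00,
         1.00000000e+00]])}
```

View pics/scene0.png

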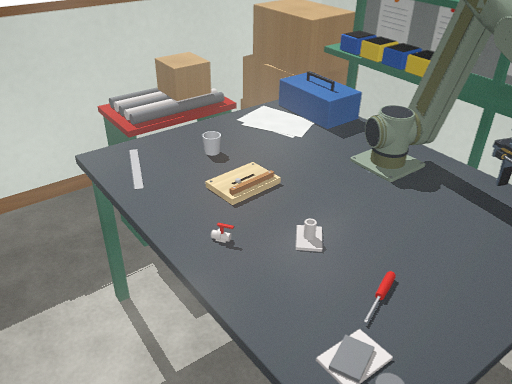

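View pics/side0.png

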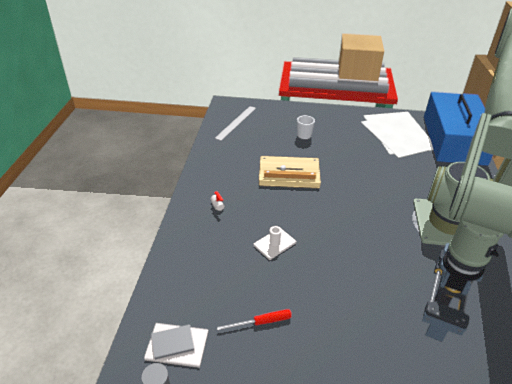

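View pics/wrist0.png

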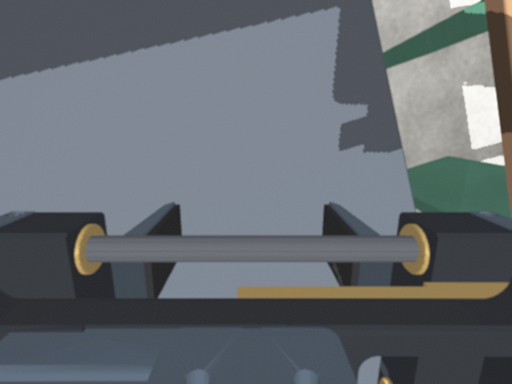

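Scene view: flange spigot top is near (311,222), jig near (243,182), tap (222,235), tin (212,143) and screwdriver (382,295). In the side view the flange is near (275,242) and the jig near (290,172). I'll enlarge those areas.

```bash
cat >> h.py <<'E'
def ray(n,uv,pose=None):
    c=env.camera_params(n)
    p=cv2.undistortPoints(np.array(uv,float).reshape(-1,1,2),c['camera_matrix'],c['dist_coeffs']).reshape(-1,2)
    d=np.c_[p,np.ones(len(p))]
    if n=='wrist':
        from scipy.spatial.transform import Rotation as Ro
        R=Ro.from_euler('xyz',pose[1],degrees=True).as_matrix(); H=c['hand_eye']
        o=R@H[:3,3]+pose[0]; return o,(R@H[:3,:3]@d.T).T
    R,t=c['R'],c['t']; return -R.T@t,(R.T@d.T).T
def onz(n,uv,z,pose=None):
    o,d=ray(n,uv,pose); return o+d*((z-o[2])/d[:,2])[:,None]
E
python3 - <<'E'
from h import *
a=cv2.imread('pics/scene0.png');b=cv2.imread('pics/side0.png')
def crop(im,x,y,w,h,k,f): cv2.imwrite('pics/'+f,cv2.resize(im[y:y+h,x:x+w],None,fx=k,fy=k,interpolation=cv2.INTER_CUBIC))
crop(a,195,150,140,105,5,'sc1.png'); crop(b,200,145,130,120,5,'sd1.png')
E
```

```text
(no output)
```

View pics/sc1.png

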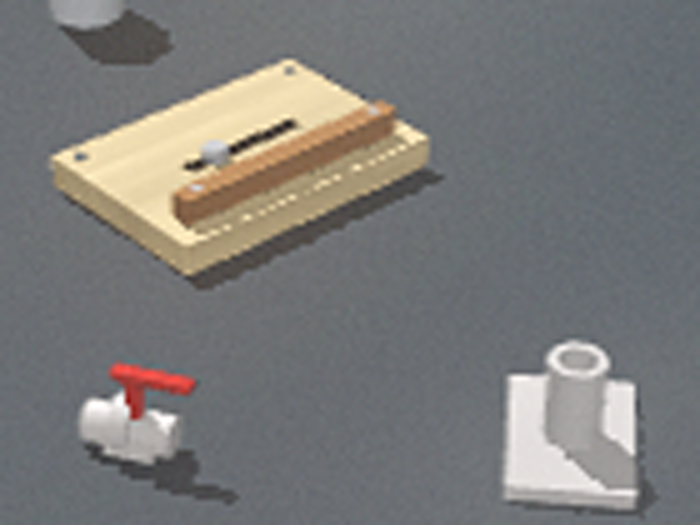

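View pics/sd1.png

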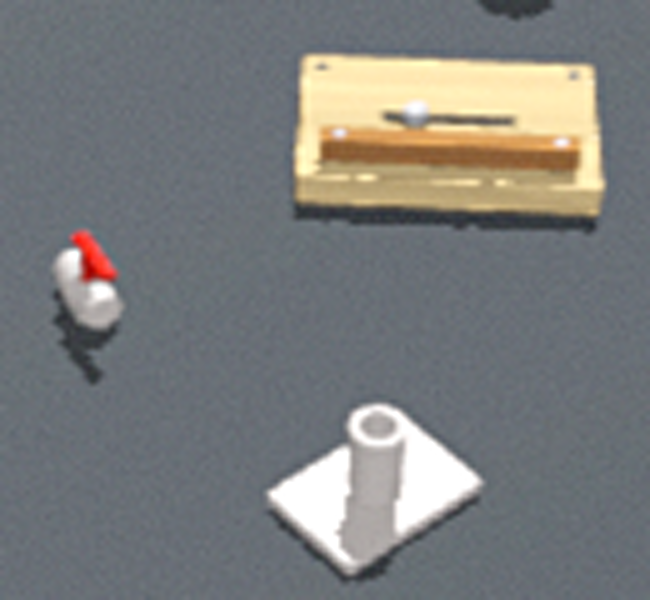

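Scene crop: spigot top (577,358), board top corners (290,58), (430,140), (190,245), (52,160), and the pin top (214,147). Side crop: spigot top (377,424), board corners (303,57), (595,66), (603,188), (296,180), and the pin (416,105).

```bash
python3 - <<'E'
from h import *
np.set_printoptions(precision=1,suppress=True)
def f(p,o): return (np.array(p,float)+.5)/5-.5+np.array(o)
S=(195,150);D=(200,145)
print('spig',onz('scene',f([(577,358)],S),65),onz('side',f([(377,424)],D),65))
print('plate',onz('scene',f([(508,376),(636,382),(637,492),(505,492)],S),10),'\n',onz('side',f([(268,493),(350,570),(482,484)],D),10))
b=onz('scene',f([(290,58),(430,140),(190,245),(52,160)],S),25);print('board',b,b.mean(0))
b=onz('side',f([(303,57),(595,66),(603,188),(296,180)],D),25);print(b,b.mean(0))
print('slotends',onz('scene',f([(187,166),(297,122)],S),25),onz('side',f([(383,117),(515,121)],D),25))
print('pin',onz('scene',f([(214,147)],S),35),onz('side',f([(416,105)],D),35))
print('fence top outer..',onz('side',f([(320,148),(580,153)],D),45))
print('tap',onz('side',f([(90,270)],D),40))
E
```

```text
spig [[567.1 174.3  65. ]] [[565.7 172.3  65. ]]
plate [[559.9 110.1  10. ]
 [499.8 161.2  10. ]
 [573.5 239.2  10. ]
 [635.6 194.2  10. ]] 
 [[630.5 187.8  10. ]
 [573.1 243.7  10. ]
 [498.  161.2  10. ]]
board [[ 444.2 -270.1   25. ]
 [ 434.9 -117.9   25. ]
 [ 648.6 -106.1   25. ]
 [ 665.2 -249.2   25. ]] [ 548.2 -185.8   25. ]
[[ 661.6 -254.9   25. ]
 [ 437.9 -275.9   25. ]
 [ 429.  -127.6   25. ]
 [ 648.8 -105.    25. ]] [ 544.3 -190.9   25. ]
slotends [[ 593.9 -188.5   25. ]
 [ 496.2 -192.2   25. ]] [[ 593.5 -188.2   25. ]
 [ 495.6 -197.6   25. ]]
pin [[ 573.7 -184.8   35. ]] [[ 569.8 -193.3   35. ]]
fence top outer.. [[ 633.5 -119.2   45. ]
 [ 447.8 -140.4   45. ]]
tap [[773.3  29.2  40. ]]
```

Emit:
arm_command(
  targets=[
    [0, -0.6, -0.284, 0, 0.3],
    [0, -0.6, -0.284, 0, 0.4],
    [0, -0.6, -0.284, 0, 0.518],
    [0, -0.6, -0.284, 0, 0.518],
    [0, -0.6, -0.284, 0, 0.518],
    [0, -0.6, -0.284, 0, 0.518],
    [0, -0.6, -0.284, 0, 0.518],
    [0, -0.6, -0.284, 0, 0.518],
  ],
)

```text
time_s: 0.82
ee_pos: [424.1, 311.6, 213.4]
ee_rot: [-179.9, 0.0, 138.0]
force: [0.0, 0.9, -0.2]
gripper_width: 91.3
```

```bash
cat >> h.py <<'E'
def to(target,yaw=None):
    s=env.state(); from scipy.spatial.transform import Rotation as Ro
    R=Ro.from_euler('xyz',s['ee_rot'],degrees=True).as_matrix()
    d=R.T@(np.array(target)-s['ee_pos'])
    t=0 if yaw is None else -(yaw-s['ee_rot'][2]); t=(t+180)%360-180
    print('t',round(float(s['time_s']),2),'pos',np.round(s['ee_pos'],1),'rot',np.round(s['ee_rot'],2),'F',np.round(s['force'],1),'w',round(float(s['gripper_width']),1),'\n shift',np.round(d/500,4),'turn',round(t/45,4),'rows',round(np.linalg.norm(d)/41.7,1))
E
python3 -c "
from h import *
to([603,140,214],138)"
```

```text
t 0.82 pos [424.1 311.6 213.4] rot [-1.7992e+02  3.0000e-02  1.3796e+02] F [ 0.   0.9 -0.2] w 91.3 
 shift [-0.4956 -0.0152 -0.001 ] turn -0.0008 rows 5.9
```

Emit:
arm_command(
  targets=[
    [0, -0.496, -0.015, 0, 0],
    [0, -0.496, -0.015, 0, 0],
    [0, -0.496, -0.015, 0, 0],
    [0, -0.496, -0.015, 0, 0],
    [0, -0.496, -0.015, 0, 0],
    [0, -0.496, -0.015, 0, 0],
    [0, -0.496, -0.015, 0, 0],
    [0, -0.496, -0.015, 0, 0],
  ],
)

```text
time_s: 1.48
ee_pos: [604.1, 138.3, 212.5]
ee_rot: [-179.9, -0.0, 137.8]
force: [-0.6, 0.3, 0.1]
gripper_width: 91.2
```

```bash
python3 -c "
from h import *
to([603,140,214],138)
snap('wrist','w1.png')"
```

```text
t 1.48 pos [604.1 138.3 212.5] rot [-1.7986e+02 -4.0000e-02  1.3776e+02] F [-0.6  0.3  0.1] w 91.2 
 shift [ 0.0039  0.0011 -0.003 ] turn -0.0054 rows 0.1
```

View pics/w1.png

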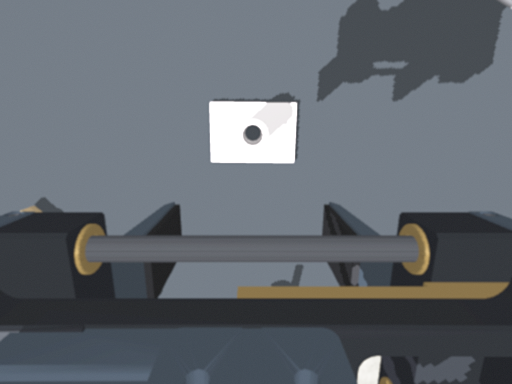

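Wrist view: flange plate corners are at about (209,101), (298,101), (296,163) and (211,163), and the bore's top is near (252.5,132.5).

```bash
python3 - <<'E'
from h import *
im=cv2.imread('pics/w1.png'); cv2.imwrite('pics/w1c.png',cv2.resize(im[90:175,195:315],None,fx=6,fy=6,interpolation=cv2.INTER_CUBIC))
g=im.min(2)[90:175,195:315]; m=(g>195).astype(np.uint8)
c=max(cv2.findContours(m,0,2)[0],key=cv2.contourArea); r=cv2.minAreaRect(cv2.convexHull(c)); print(r)
p=([604.1,138.3,212.5],[-179.86,-0.04,137.76])
q=onz('wrist',cv2.boxPoints(r)+[195,90],10,p);print(q.round(1),q.mean(0)); 
for i in range(3):
  e=q[i+1]-q[i];print(np.linalg.norm(e),np.degrees(np.arctan2(e[1],e[0])))
print(onz('wrist',[(252.5,132.5)],65,p))
E
```

```text
((57.5, 41.5), (61.0, 87.0), 90.0)
[[497.9 160.1  10. ]
 [572.4 242.2  10. ]
 [632.2 191.9  10. ]
 [553.8 105.5  10. ]] [564.09687247 174.93883973  10.        ]
110.7985255570041 47.7639888247635
78.04811173671334 -40.04081541683879
116.61311222963822 -132.19805492506072
[[562.81869906 176.10741108  65.        ]]
```

View pics/w1c.png

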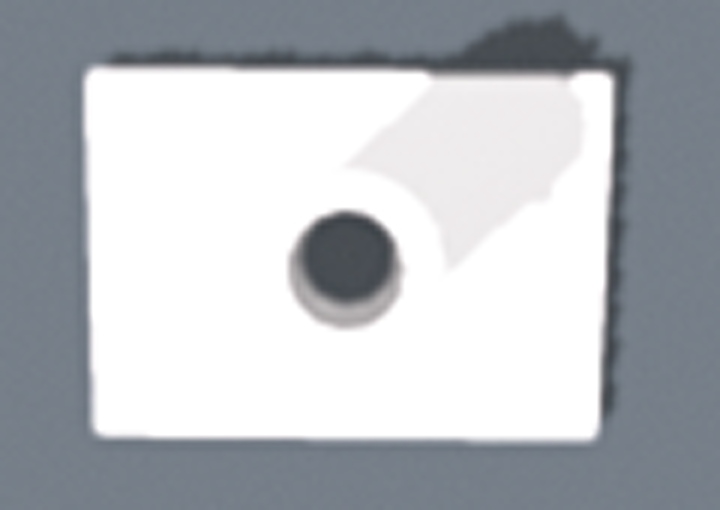

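```bash
python3 - <<'E'
from h import *
p=([604.1,138.3,212.5],[-179.86,-0.04,137.76])
f=lambda P:(np.array(P,float)+.5)/6-.5+[195,90]
q=onz('wrist',f([(84,66),(614,70),(600,441),(92,437)]),10,p);print(q.round(1),q.mean(0)); 
for i in range(4):
  e=q[(i+1)%4]-q[i];print(np.linalg.norm(e),np.degrees(np.arctan2(e[1],e[0])))
print(onz('wrist',f([(345,268)]),65,p),onz('wrist',f([(348,257)]),0,p))
c=np.array([564.6,174.5,40.]); to(c,138)
E
```

```text
[[497.2 160.1  10. ]
 [573.4 242.8  10. ]
 [632.  189.6  10. ]
 [555.1 106.1  10. ]] [564.43903222 174.63923409  10.        ]
112.49187416489248 47.3512921542103
79.1469104618942 -42.25852710511732
113.56354995451481 -132.65098473326154
79.14235507620961 136.9656407089264
[[563.92467333 174.47772538  65.        ]] [[564.58110494 174.69330947   0.        ]]
t 1.53 pos [603.  139.5 212.7] rot [-1.7985e+02 -7.0000e-02  1.3786e+02] F [ 0.5 -0.1 -0.3] w 90.7 
 shift [0.1035 0.0013 0.3456] turn -0.003 rows 4.3
```

Emit:
arm_command(
  targets=[
    [0, 0.09, 0.001, 0.06, 0.01],
    [0, 0.103, 0.001, 0.15, 0.01],
    [0, 0.103, 0.001, 0.225, 0.01],
    [0, 0.103, 0.001, 0.225, 0.01],
    [0, 0.103, 0.001, 0.225, 0.01],
    [0, 0.103, 0.001, 0.225, 0.01],
  ],
)

```text
time_s: 2.03
ee_pos: [565.4, 175.2, 101.6]
ee_rot: [-179.9, -0.0, 137.5]
force: [-0.1, -0.2, 1.5]
gripper_width: 91.3
```

```bash
python3 -c "
from h import *
to([564.3,174.6,28],137.4)
snap('wrist','w2.png')"
```

```text
t 2.03 pos [565.4 175.2 101.6] rot [-1.7993e+02 -2.0000e-02  1.3748e+02] F [-0.1 -0.2  1.5] w 91.3 
 shift [ 0.0007 -0.0021  0.1472] turn 0.0018 rows 1.8
```

View pics/w2.png

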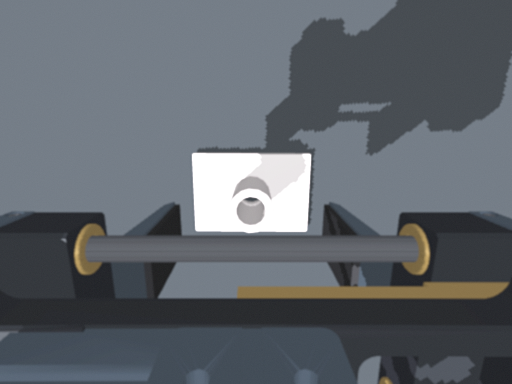

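Wrist view: the bore (251,211) sits centred between the fingers and the plate is square to the jaws. I'll descend and grip.

Emit:
arm_command(
  targets=[
    [0, 0.0, -0.001, 0.06, 0.0],
    [0, 0.0, -0.001, 0.12, 0.0],
    [0, 0.0, -0.001, 0.146, 0.0],
    [0, 0.0, -0.001, 0.146, 0.0],
    [0.4, 0.0, -0.001, 0.146, 0.0],
    [0.6, 0.0, -0.001, 0.146, 0.0],
    [0.8, 0.0, -0.001, 0.146, 0.0],
    [1, 0.0, -0.001, 0.146, 0.0],
  ],
  squeeze=15,
)

```text
time_s: 2.75
ee_pos: [567.4, 175.1, 31.4]
ee_rot: [179.8, 0.2, 137.4]
force: [-0.0, 0.0, -0.2]
gripper_width: 67.2
```

```bash
python3 -c "
from h import *
to([564.3,174.6,28],137.4)"
```

```text
t 2.75 pos [567.4 175.1  31.4] rot [1.7977e+02 1.7000e-01 1.3745e+02] F [-0.   0.  -0.2] w 67.2 
 shift [ 0.004  -0.005   0.0068] turn 0.001 rows 0.1
```

Emit:
arm_command(
  targets=[
    [1, 0.003, -0.003, 0.004, 0],
    [1, 0.003, -0.003, 0.004, 0],
    [1, 0.003, -0.003, 0.004, 0],
    [1, 0.003, -0.003, 0.004, 0],
    [1, 0.003, -0.003, 0.004, 0],
    [1, 0.003, -0.003, 0.004, 0],
    [1, 0.003, -0.003, 0.004, 0],
    [1, 0.003, -0.003, 0.004, 0],
  ],
)

```text
time_s: 3.42
ee_pos: [565.3, 175.0, 29.5]
ee_rot: [179.8, 0.2, 137.4]
force: [-0.3, 0.4, 1.2]
gripper_width: 34.5
```

```bash
python3 -c "
from h import *
for i in range(1): to([564.3,174.6,28],137.4)
to([564.3,174.6,240])"
```

```text
t 3.42 pos [565.3 175.   29.5] rot [1.7978e+02 1.6000e-01 1.3745e+02] F [-0.3  0.4  1.2] w 34.5 
 shift [ 0.001  -0.0019  0.0029] turn 0.001 rows 0.0
t 3.42 pos [565.3 175.   29.5] rot [1.7978e+02 1.6000e-01 1.3745e+02] F [-0.3  0.4  1.2] w 34.5 
 shift [-2.000e-04 -3.000e-04 -4.211e-01] turn 0.0 rows 5.0
```

Emit:
arm_command(
  targets=[
    [1, 0, 0, -0.02, 0],
    [1, 0, 0, -0.06, 0],
    [1, 0, 0, -0.12, 0],
    [1, 0, 0, -0.2, 0],
    [1, 0, 0, -0.26, 0],
    [1, 0, 0, -0.3, 0],
    [1, 0, 0, -0.3, 0],
    [1, 0, 0, -0.3, 0],
  ],
)

```text
time_s: 4.08
ee_pos: [564.9, 174.9, 180.6]
ee_rot: [179.7, 0.2, 137.4]
force: [0.7, -0.4, -0.6]
gripper_width: 34.4
```

```bash
python3 -c "
from h import *
to([600,-190,180],95.3)
a=snap('wrist','w3.png');print(env.state()['time_s'])"
```

```text
t 4.08 pos [564.9 174.9 180.6] rot [179.66   0.23 137.44] F [ 0.7 -0.4 -0.6] w 34.4 
 shift [-5.453e-01 -4.902e-01  5.000e-04] turn 0.9365 rows 8.8
4.1333
```

View pics/w3.png

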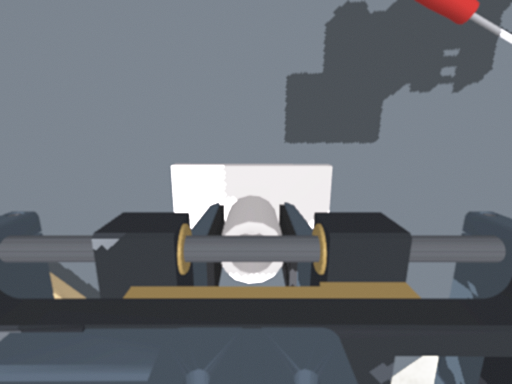

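The flange is held level: its plate edge is horizontal at row 164. Next I'll go to a viewpoint on the slot side of the jig.

```bash
python3 -c "
from h import *
to([554,-284,181],95.3)
print(onz('scene',[(212,136)],75),onz('side',[(305,120)],75))"
```

```text
t 4.13 pos [564.  174.6 178.9] rot [1.7984e+02 1.3000e-01 1.3745e+02] F [-0.8 -0.1 -1.4] w 34.7 
 shift [-0.6057 -0.6892 -0.0048] turn 0.9366 rows 11.0
[[ 506.88501339 -447.81893415   75.        ]] [[ 502.3500113  -461.67162251   75.        ]]
```

Emit:
arm_command(
  targets=[
    [1, -0.03, -0.034, -0.004, 0.1],
    [1, -0.08, -0.091, -0.004, 0.25],
    [1, -0.13, -0.148, -0.004, 0.4],
    [1, -0.18, -0.205, -0.004, 0.55],
    [1, -0.23, -0.262, -0.004, 0.7],
    [1, -0.28, -0.319, -0.004, 0.85],
    [1, -0.33, -0.376, -0.004, 0.936],
    [1, -0.38, -0.433, -0.004, 0.936],
  ],
)

```text
time_s: 4.8
ee_pos: [555.8, -114.8, 178.3]
ee_rot: [-180.0, -0.1, 95.2]
force: [0.9, -0.1, -1.5]
gripper_width: 34.4
```

```bash
python3 -c "
from h import *
to([554,-284,181],95.3)"
```

```text
t 4.8 pos [ 555.8 -114.8  178.3] rot [-1.7995e+02 -1.0000e-01  9.5190e+01] F [ 0.9 -0.1 -1.5] w 34.4 
 shift [-0.3366 -0.0342 -0.0059] turn -0.0024 rows 4.1
```

Emit:
arm_command(
  targets=[
    [1, -0.06, -0.006, -0.004, 0],
    [1, -0.12, -0.012, -0.004, 0],
    [1, -0.18, -0.018, -0.004, 0],
    [1, -0.24, -0.024, -0.004, 0],
    [1, -0.3, -0.03, -0.004, 0],
    [1, -0.336, -0.034, -0.004, 0],
    [1, -0.336, -0.034, -0.004, 0],
    [1, -0.336, -0.034, -0.004, 0],
  ],
)

```text
time_s: 5.47
ee_pos: [552.9, -283.8, 177.5]
ee_rot: [-179.7, -0.3, 95.1]
force: [-0.2, 1.0, -1.4]
gripper_width: 34.2
```

```bash
python3 -c "
from h import *
to([554,-284,181],95.3)
snap('wrist','w4.png')
to([554,-284,181],95.3)"
```

```text
t 5.47 pos [ 552.9 -283.8  177.5] rot [-179.74   -0.28   95.08] F [-0.2  1.  -1.4] w 34.2 
 shift [-0.0005  0.0022 -0.0071] turn -0.0049 rows 0.1
t 5.52 pos [ 553.1 -283.   177.9] rot [-179.77   -0.27   95.15] F [ 0.   0.8 -0.6] w 34.5 
 shift [-0.0022  0.0016 -0.0062] turn -0.0033 rows 0.1
```

View pics/w4.png

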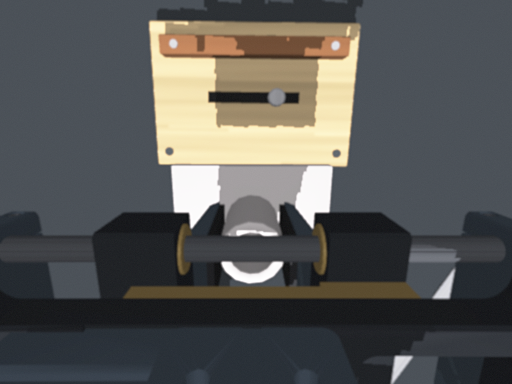

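Wrist view: the whole jig is visible, with the slot from (209,97) to (299,98), the pin at (277,97) and the fence face near row 56. I'll zoom in to measure.

```bash
python3 -c "
from h import *
im=cv2.imread('pics/w4.png'); cv2.imwrite('pics/w4c.png',cv2.resize(im[15:170,145:365],None,fx=3.6,fy=3.6,interpolation=cv2.INTER_CUBIC))
cv2.imwrite('pics/w4d.png',cv2.resize(im[80:115,200:310],None,fx=7,fy=7,interpolation=cv2.INTER_CUBIC))"
```

```text
(no output)
```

View pics/w4c.png

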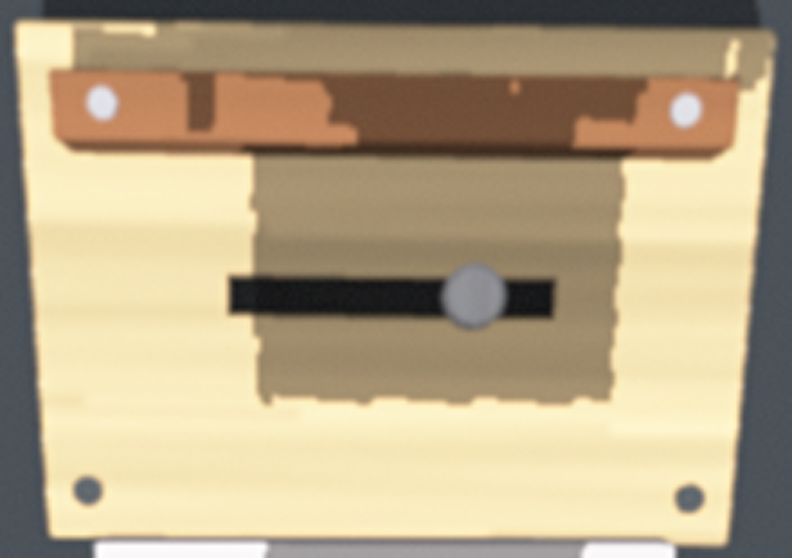

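View pics/w4d.png

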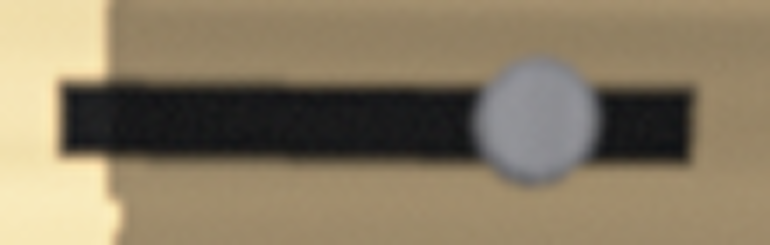

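```bash
python3 - <<'E'
from h import *
np.set_printoptions(precision=1,suppress=True)
p=([553,-283.4,177.7],[-179.76,-0.27,95.12])
f=lambda P,k,o:(np.array(P,float)+.5)/k-.5+np.array(o)
s=onz('wrist',f([(61,85),(692,90),(690,160),(60,154)],7,(200,80)),25,p);print(s,'mid',s.mean(0))
ang=lambda e:(np.linalg.norm(e),np.degrees(np.arctan2(e[1],e[0])))
print(ang(s[1]-s[0]),ang(s[2]-s[3]))
b=onz('wrist',f([(15,22),(776,30),(728,545),(48,535)],3.6,(145,15)),25,p);print(b,b.mean(0))
for i in range(4):print(ang(b[(i+1)%4]-b[i]))
ft=onz('wrist',f([(60,138),(735,146)],3.6,(145,15)),45,p);print('fence top edge',ft,ang(ft[1]-ft[0]))
print('hol',[ang(e[1]-e[0]) for e in [onz('wrist',f([(88,490),(689,498)],3.6,(145,15)),25,p)]])
for z in (25,30,35):print('pin',z,onz('wrist',f([(536,121)],7,(200,80)),z,p))
# plate far edge
E
```

```text
[[ 495.2 -188.6   25. ]
 [ 593.8 -180.5   25. ]
 [ 594.8 -190.9   25. ]
 [ 495.6 -198.9   25. ]] mid [ 544.9 -189.7   25. ]
(np.float64(98.89272712567256), np.float64(4.678404218534287)) (np.float64(99.53265648718634), np.float64(4.596548842226765))
[[ 430.  -124.4   25. ]
 [ 648.7 -107.2   25. ]
 [ 660.4 -256.1   25. ]
 [ 441.  -272.7   25. ]] [ 545.  -190.1   25. ]
(np.float64(219.3485572155748), np.float64(4.507874602144754))
(np.float64(149.3974993845047), np.float64(-85.52039041418614))
(np.float64(219.93919502063494), np.float64(-175.66934496048904))
(np.float64(148.71867523070947), np.float64(94.25233425382895))
fence top edge [[ 449.7 -157.9   45. ]
 [ 636.4 -143.4   45. ]] (np.float64(187.20227180402523), np.float64(4.449875372153295))
hol [(np.float64(192.32555945508133), np.float64(4.40643407602188))]
pin 25 [[ 570.  -187.3   25. ]]
pin 30 [[ 569.6 -187.7   30. ]]
pin 35 [[ 569.3 -188.2   35. ]]
```

```bash
python3 - <<'E'
from h import *
for n in ('w3','w4'):
    im=cv2.imread(f'pics/{n}.png'); cv2.imwrite(f'pics/{n}e.png',cv2.resize(im[155:290,160:345],None,fx=4.3,fy=4.3,interpolation=cv2.INTER_CUBIC))
E
```

```text
(no output)
```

View pics/w3e.png

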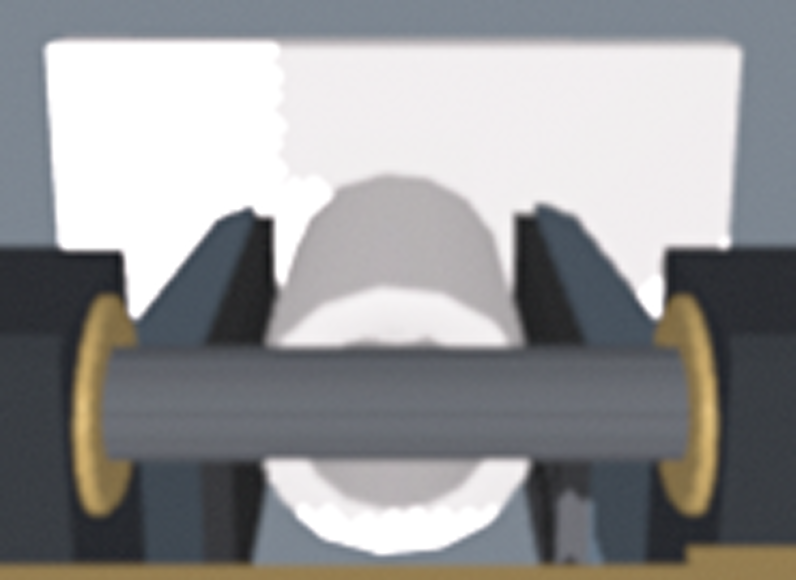

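View pics/w4e.png

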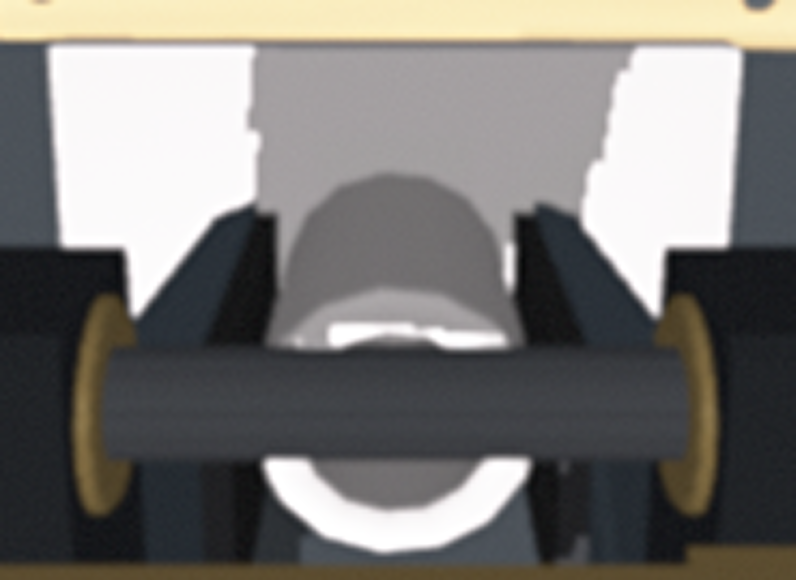

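```bash
python3 - <<'E'
from h import *
np.set_printoptions(precision=2,suppress=True)
c=env.camera_params('wrist');H=c['hand_eye']
f=lambda P:(np.array(P,float)+.5)/4.3-.5+[160,155]
def tz(uv,z):
    p=cv2.undistortPoints(f(uv).reshape(-1,1,2),c['camera_matrix'],c['dist_coeffs']).reshape(-1,2)
    d=(H[:3,:3]@np.c_[p,np.ones(len(p))].T).T; return H[:3,3]+d*((z-H[2,3])/d[:,2])[:,None]
for z in (18,19.5,21):
    e=tz([(48,45),(741,47)],z);print(e, np.degrees(np.arctan2(e[1,0]-e[0,0],e[1,1]-e[0,1])),np.linalg.norm(e[1]-e[0]))
# spigot top rim: near 552 bottom, far 287 top, left 265?, right 530
print(tz([(397,552),(397,287)],-35.5),tz([(390,508)],-35.5))
E
```

```text
[[ 38.41 -55.79  18.  ]
 [ 38.14  53.84  18.  ]] -0.1440224919160334 109.63141035365598
[[ 38.18 -56.23  19.5 ]
 [ 37.9   54.27  19.5 ]] -0.1440224919160326 110.50100342173293
[[ 37.95 -56.67  21.  ]
 [ 37.67  54.7   21.  ]] -0.14402249191603192 111.37059648980986
[[-17.87  -0.59 -35.5 ]
 [ 17.53  -0.62 -35.5 ]] [[-11.71  -1.47 -35.5 ]]
```

Everything is consistent: pin at about (570,-188), jig yaw 4.5°, flange centred in the jaws and aligned. I'll move to just above the pin, clear of the fence.

```bash
cat >> h.py <<'E'
def avg(n=6):
    P=[];Q=[];F=[]
    for i in range(n):
        env.grab_frame('side'); s=env.state(); P.append(s['ee_pos']);Q.append(np.r_[s['ee_rot'][0]%360,s['ee_rot'][1:]]);F.append(np.r_[s['force'],s['torque']])
    P,Q,F=map(np.array,(P,Q,F)); print('avg',P.mean(0).round(2),Q.mean(0).round(2),'F',F.mean(0).round(2),'sd',P.std(0).round(2),F.std(0).round(2))
E
python3 - <<'E'
from h import *
avg(6)
to([570.2,-188.9,100],94.5)
E
```

```text
avg [ 553.89 -282.47  179.38] [ 1.8011e+02 -1.7000e-01  9.5260e+01] F [-0.04 -0.2  -1.44 -0.08  0.03 -0.  ] sd [0.29 0.14 0.56] [0.2  0.33 0.25 0.02 0.02 0.02]
t 5.82 pos [ 554.2 -282.7  180. ] rot [-1.7995e+02 -1.1000e-01  9.5270e+01] F [-0.1 -0.2 -1.3] w 34.5 
 shift [0.1836 0.0492 0.1604] turn 0.017 rows 3.0
```

```bash
python3 - <<'E'
from h import *
im=snap('wrist','w5.png')[:,:,::-1]; avg(5)
a=cv2.imread('pics/w4.png')
sh=cv2.phaseCorrelate(a[20:150,150:355].astype(np.float32).mean(2),im[20:150,150:355].astype(np.float32).mean(2)); print(sh)
cv2.imwrite('pics/w5d.png',cv2.resize(im[80:115,200:310],None,fx=7,fy=7,interpolation=cv2.INTER_CUBIC))
E
```

```text
avg [ 554.19 -283.32  180.18] [ 1.8004e+02 -1.0000e-01  9.5220e+01] F [ 0.2  -0.36 -1.51 -0.09  0.03  0.01] sd [0.03 0.17 0.04] [0.48 0.44 0.68 0.04 0.02 0.03]
((-0.7493228037527899, 0.9968141012745804), 0.7262772307637951)
```

View pics/w5d.png

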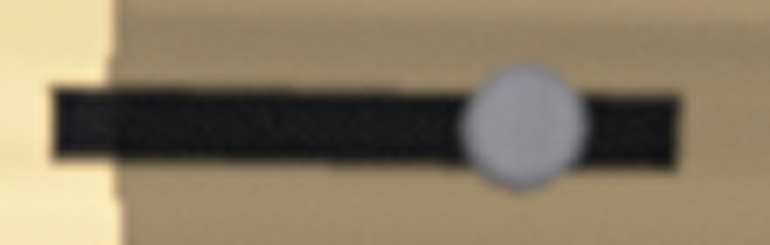

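Settled view: pin at (524,127) in the crop, slot ends at x=54 and x=680. I'll recompute with the settled pose.

```bash
python3 - <<'E'
from h import *
np.set_printoptions(precision=2,suppress=True)
p=([554.15,-283.2,180.2],[180.04,-0.1,95.22])
f=lambda P:(np.array(P,float)+.5)/7-.5+np.array([200,80])
s=onz('wrist',f([(54,90),(681,97),(679,167),(54,158)]),25,p);print('mid',s.mean(0),np.linalg.norm(s[1]-s[0]))
e=s[1]+s[2]-s[0]-s[3];print(np.degrees(np.arctan2(e[1],e[0])))
print('pin',onz('wrist',f([(524,127)]),30,p))
to([570.5,-188.9,100],94.6)
E
```

```text
mid [ 545.17 -190.75   25.  ] 99.00980306286296
4.532847459413275
pin [[ 569.58 -188.73   30.  ]]
t 6.12 pos [ 554.2 -283.5  180.1] rot [-179.96   -0.1    95.21] F [ 0.6 -0.7 -2.6] w 34.4 
 shift [0.19 0.05 0.16] turn 0.0135 rows 3.0
```

Emit:
arm_command(
  targets=[
    [1, 0.06, 0.016, 0.0, 0.016],
    [1, 0.13, 0.034, 0.0, 0.016],
    [1, 0.189, 0.05, 0.0, 0.016],
    [1, 0.189, 0.05, 0.05, 0.016],
    [1, 0.189, 0.05, 0.1, 0.016],
    [1, 0.189, 0.05, 0.14, 0.016],
    [1, 0.189, 0.05, 0.16, 0.016],
    [1, 0.189, 0.05, 0.16, 0.016],
  ],
  squeeze=12,
)

```text
time_s: 6.78
ee_pos: [568.9, -186.5, 97.9]
ee_rot: [-179.7, -0.2, 94.5]
force: [-0.7, -0.6, -1.7]
gripper_width: 34.4
```

```bash
python3 - <<'E'
from h import *
to([570.4,-189.6,85],94.5)
avg(6)
snap('wrist','w6.png'); snap('side','s6.png')
to([570.4,-189.6,80],94.5)
E
```

```text
t 6.78 pos [ 568.9 -186.5   97.9] rot [-179.69   -0.21   94.49] F [-0.7 -0.6 -1.7] w 34.4 
 shift [-0.0066  0.0027  0.0258] turn -0.0003 rows 0.3
avg [ 571.07 -187.42  101.23] [ 1.7995e+02 -6.0000e-02  9.4470e+01] F [ 0.33  0.06 -0.86 -0.08  0.05 -0.01] sd [0.51 0.22 0.79] [0.32 0.44 0.66 0.04 0.01 0.03]
t 7.18 pos [ 570.9 -187.3  101.3] rot [ 1.7994e+02 -6.0000e-02  9.4470e+01] F [-0.1  0.3 -0.5] w 34.3 
 shift [-0.0046 -0.0014  0.0426] turn -0.0006 rows 0.5
```

View pics/w6.png

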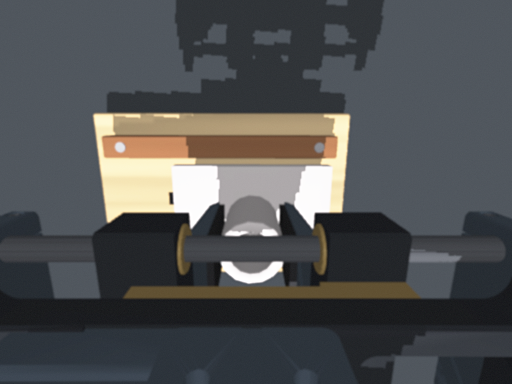

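The flange is parallel to the fence, with a clear gap in the wrist view. I'll descend in small steps.

Emit:
arm_command(
  targets=[
    [1, -0.005, -0.001, 0.01, 0],
    [1, -0.005, -0.001, 0.02, 0],
    [1, -0.005, -0.001, 0.03, 0],
    [1, -0.005, -0.001, 0.03, 0],
    [1, -0.005, -0.001, 0.03, 0],
    [1, -0.005, -0.001, 0.03, 0],
  ],
)

```text
time_s: 7.68
ee_pos: [570.6, -189.8, 86.1]
ee_rot: [180.0, -0.1, 94.5]
force: [-0.2, 0.1, -1.6]
gripper_width: 34.4
```

```bash
python3 - <<'E'
from h import *
avg(5)
snap('wrist','w7.png')
to([570.4,-189.6,75],94.5)
im=cv2.imread('pics/w7.png'); cv2.imwrite('pics/w7c.png',cv2.resize(im[100:250,90:355],None,fx=3,fy=3,interpolation=cv2.INTER_CUBIC))
E
```

```text
avg [ 570.77 -189.84   86.42] [ 1.7992e+02 -5.0000e-02  9.4480e+01] F [-0.02  0.18 -1.26 -0.13  0.03  0.02] sd [0.03 0.   0.08] [0.16 0.18 0.66 0.02 0.02 0.05]
t 7.98 pos [ 570.7 -189.8   86.4] rot [ 1.7993e+02 -5.0000e-02  9.4480e+01] F [-1.1  0.1 -1.4] w 34.4 
 shift [ 0.0005 -0.0006  0.0229] turn -0.0005 rows 0.3
```

View pics/w7c.png

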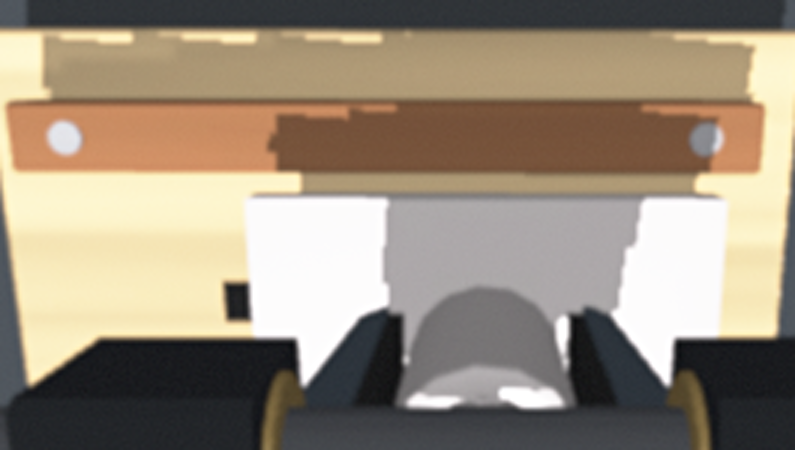

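```bash
cat >> h.py <<'E'
def tz(uv,z):
    c=env.camera_params('wrist');H=c['hand_eye']
    p=cv2.undistortPoints(np.array(uv,float).reshape(-1,1,2),c['camera_matrix'],c['dist_coeffs']).reshape(-1,2)
    d=(H[:3,:3]@np.c_[p,np.ones(len(p))].T).T; return H[:3,3]+d*((z-H[2,3])/d[:,2])[:,None]
E
python3 - <<'E'
from h import *
np.set_printoptions(precision=2,suppress=True)
f=lambda P:(np.array(P,float)+.5)/3-.5+[90,100]
print('fence',tz(f([(30,171),(750,172)]),41.4),'plate',tz(f([(250,197),(725,198)]),19.5))
print('slot end',tz(f([(224,301)]),61.4))
E
```

```text
fence [[  41.22 -116.04   41.4 ]
 [  41.05   66.     41.4 ]] plate [[ 38.   -54.72  19.5 ]
 [ 37.81  53.86  19.5 ]]
slot end [[  1.44 -76.06  61.4 ]]
```

Emit:
arm_command(
  targets=[
    [1, 0.002, -0.0014, 0.008, 0],
    [1, 0.002, -0.0014, 0.016, 0],
    [1, 0.002, -0.0014, 0.024, 0],
    [1, 0.002, -0.0014, 0.031, 0],
    [1, 0.002, -0.0014, 0.031, 0],
    [1, 0.002, -0.0014, 0.031, 0],
  ],
)

```text
time_s: 8.48
ee_pos: [569.7, -188.8, 70.5]
ee_rot: [180.0, -0.1, 94.5]
force: [-1.0, -0.4, -1.7]
gripper_width: 34.3
```

```bash
python3 - <<'E'
from h import *
avg(5)
snap('wrist','w8.png')
to([570.0,-188.7,65],94.5)
im=cv2.imread('pics/w8.png'); cv2.imwrite('pics/w8c.png',cv2.resize(im[100:250,90:355],None,fx=3,fy=3,interpolation=cv2.INTER_CUBIC))
E
```

```text
avg [ 570.09 -188.94   71.03] [ 1.7991e+02 -4.0000e-02  9.4470e+01] F [-0.28  0.19 -1.26 -0.08  0.05  0.02] sd [0.06 0.02 0.14] [0.26 0.45 0.54 0.02 0.03 0.02]
t 8.78 pos [ 570.1 -188.9   71.2] rot [ 1.799e+02 -4.000e-02  9.447e+01] F [ 0.4  0.3 -1.2] w 34.5 
 shift [ 0.0005 -0.0002  0.0124] turn -0.0006 rows 0.1
```

View pics/w8c.png

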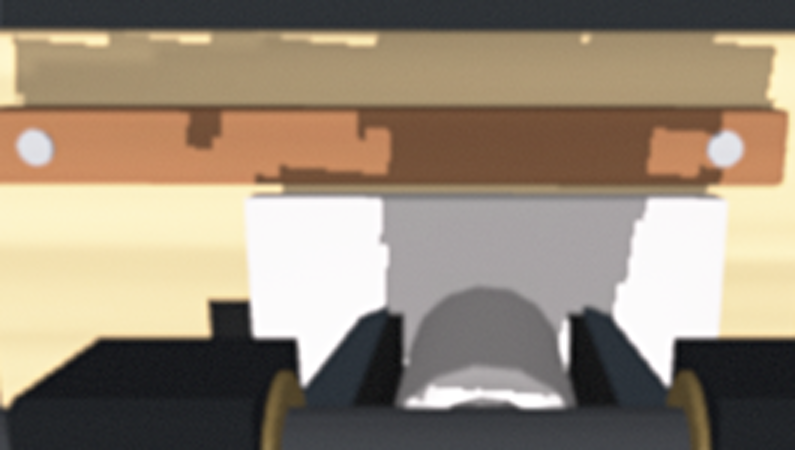

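```bash
python3 - <<'E'
from h import *
np.set_printoptions(precision=2,suppress=True)
f=lambda P:(np.array(P,float)+.5)/3-.5+[90,100]
print('fence',tz(f([(30,185),(750,186)]),26.1),'plate',tz(f([(248,198),(726,198)]),19.5))
print('slot end',tz(f([(209,320)]),46.1))
E
```

```text
fence [[  39.79 -108.17   26.1 ]
 [  39.64   61.44   26.1 ]] plate [[ 37.77 -55.2   19.5 ]
 [ 37.81  54.09  19.5 ]]
slot end [[  0.44 -75.55  46.1 ]]
```

Emit:
arm_command(
  targets=[
    [1, 0.0012, -0.0008, 0.003, 0],
    [1, 0.0012, -0.0008, 0.006, 0],
    [1, 0.0012, -0.0008, 0.009, 0],
    [1, 0.0012, -0.0008, 0.012, 0],
    [1, 0.0012, -0.0008, 0.014, 0],
    [1, 0.0012, -0.0008, 0.016, 0],
    [1, 0.0012, -0.0008, 0.016, 0],
  ],
  squeeze=8,
)

```text
time_s: 9.37
ee_pos: [569.5, -188.3, 62.9]
ee_rot: [179.9, -0.0, 94.5]
force: [0.1, 0.0, -0.7]
gripper_width: 34.4
```

```bash
python3 - <<'E'
from h import *
avg(4)
to([569.7,-188.3,60],94.5)
E
```

```text
avg [ 569.68 -188.35   63.14] [ 1.799e+02 -4.000e-02  9.448e+01] F [ 0.21  0.15 -1.06 -0.09  0.04 -0.02] sd [0.05 0.03 0.08] [0.44 0.4  0.14 0.03 0.02 0.03]
t 9.57 pos [ 569.7 -188.4   63.2] rot [ 1.7989e+02 -3.0000e-02  9.4480e+01] F [-0.3  0.3 -0.8] w 34.3 
 shift [ 0.0001 -0.0001  0.0065] turn -0.0004 rows 0.1
```

Emit:
arm_command(
  targets=[
    [1, 0, 0, 0.001, 0],
    [1, 0, 0, 0.002, 0],
    [1, 0, 0, 0.003, 0],
    [1, 0, 0, 0.004, 0],
    [1, 0, 0, 0.004, 0],
    [1, 0, 0, 0.004, 0],
  ],
)

```text
time_s: 10.07
ee_pos: [569.7, -188.4, 61.2]
ee_rot: [179.9, -0.0, 94.5]
force: [-0.0, 0.1, -0.9]
gripper_width: 34.6
```

```bash
python3 - <<'E'
from h import *
avg(4)
to([569.7,-188.3,57],94.5)
E
```

```text
avg [ 569.76 -188.39   61.24] [ 1.7989e+02 -3.0000e-02  9.4470e+01] F [-0.39  0.05 -1.56 -0.08  0.05  0.01] sd [0.01 0.01 0.02] [0.52 0.41 0.23 0.02 0.02 0.02]
t 10.27 pos [ 569.8 -188.4   61.3] rot [ 1.7989e+02 -3.0000e-02  9.4480e+01] F [-1.   0.4 -1.4] w 34.6 
 shift [ 0.0002 -0.0002  0.0085] turn -0.0005 rows 0.1
```

Emit:
arm_command(
  targets=[
    [1, 0, 0, 0.001, 0],
    [1, 0, 0, 0.002, 0],
    [1, 0, 0, 0.003, 0],
    [1, 0, 0, 0.004, 0],
    [1, 0, 0, 0.005, 0],
    [1, 0, 0, 0.005, 0],
    [1, 0, 0, 0.005, 0],
  ],
)

```text
time_s: 10.85
ee_pos: [569.7, -188.4, 58.7]
ee_rot: [179.9, -0.0, 94.5]
force: [0.6, 0.8, -0.8]
gripper_width: 34.3
```

```bash
python3 - <<'E'
from h import *
avg(4)
snap('wrist','w9.png')
im=cv2.imread('pics/w9.png'); cv2.imwrite('pics/w9c.png',cv2.resize(im[100:250,90:355],None,fx=3,fy=3,interpolation=cv2.INTER_CUBIC))
to([569.7,-188.3,54],94.5)
E
```

```text
avg [ 569.79 -188.38   58.77] [ 1.7989e+02 -3.0000e-02  9.4480e+01] F [-0.13  0.05 -0.96 -0.07  0.02 -0.01] sd [0.   0.01 0.01] [0.32 0.2  0.25 0.02 0.01 0.01]
t 11.1 pos [ 569.8 -188.4   58.8] rot [ 1.7988e+02 -3.0000e-02  9.4480e+01] F [-0.1  0.7 -1.2] w 34.6 
 shift [ 0.0002 -0.0002  0.0096] turn -0.0005 rows 0.1
```

View pics/w9c.png

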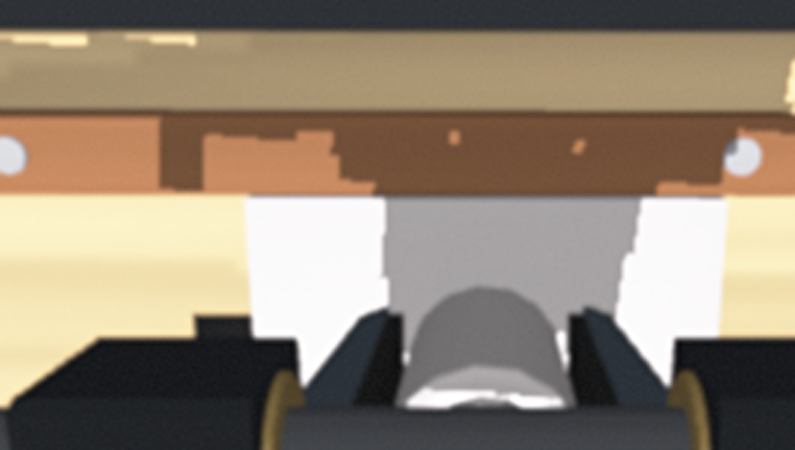

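The plate hasn't shifted in the hand (edge still at crop row 197) and force is unchanged, with the underside about 29 mm up. That is below the pin top, so the pin is in the bore. I'll keep easing down.

Emit:
arm_command(
  targets=[
    [1, 0, 0, 0.001, 0],
    [1, 0, 0, 0.002, 0],
    [1, 0, 0, 0.003, 0],
    [1, 0, 0, 0.004, 0],
    [1, 0, 0, 0.005, 0],
    [1, 0, 0, 0.005, 0],
    [1, 0, 0, 0.005, 0],
  ],
)

```text
time_s: 11.68
ee_pos: [569.8, -188.4, 56.2]
ee_rot: [179.9, -0.0, 94.5]
force: [-0.5, 0.2, -0.9]
gripper_width: 34.5
```

```bash
python3 - <<'E'
from h import *
avg(4)
E
```

```text
avg [ 569.82 -188.4    56.29] [ 1.7988e+02 -3.0000e-02  9.4480e+01] F [ 0.3  -0.08 -1.47 -0.07  0.05 -0.02] sd [0.02 0.01 0.02] [0.34 0.65 0.73 0.04 0.02 0.02]
```

Emit:
arm_command(
  targets=[
    [1, 0, 0, 0.001, 0],
    [1, 0, 0, 0.002, 0],
    [1, 0, 0, 0.003, 0],
    [1, 0, 0, 0.004, 0],
    [1, 0, 0, 0.004, 0],
    [1, 0, 0, 0.004, 0],
  ],
)

```text
time_s: 12.38
ee_pos: [569.8, -188.4, 54.5]
ee_rot: [179.9, -0.0, 94.5]
force: [0.3, -0.3, 1.2]
gripper_width: 34.4
```

```bash
python3 - <<'E'
from h import *
avg(4)
E
```

```text
avg [ 569.85 -188.45   54.51] [ 1.7988e+02 -2.0000e-02  9.4480e+01] F [-0.24 -0.15  0.85 -0.05  0.26  0.04] sd [0.   0.   0.01] [0.44 0.56 0.4  0.03 0.03 0.02]
```

Light contact (about +2 N) at z=54.5, exactly the predicted seated height. I'll release in place and retreat straight up.

Emit:
arm_command(
  targets=[
    [0.55, 0, 0, 0, 0],
    [0.5, 0, 0, 0, 0],
    [0.4, 0, 0, 0, 0],
    [0.3, 0, 0, 0, 0],
    [0.2, 0, 0, 0, 0],
    [0.2, 0, 0, 0, 0],
    [0.2, 0, 0, 0, 0],
    [0.2, 0, 0, 0, 0],
  ],
)

```text
time_s: 13.25
ee_pos: [569.9, -188.5, 54.5]
ee_rot: [179.9, -0.0, 94.5]
force: [0.4, 0.9, -0.5]
gripper_width: 73.1
```

```bash
python3 - <<'E'
from h import *
avg(2)
to([569.7,-188.3,150],94.5)
snap('wrist','w10.png')
E
```

```text
avg [ 569.83 -188.43   54.48] [ 1.7988e+02 -2.0000e-02  9.4470e+01] F [ 0.61  0.31 -0.57 -0.08 -0.01  0.  ] sd [0.01 0.01 0.  ] [0.13 0.3  0.53 0.   0.01 0.01]
t 13.35 pos [ 569.8 -188.4   54.5] rot [ 1.7988e+02 -3.0000e-02  9.4470e+01] F [ 0.5  0.6 -0. ] w 73.1 
 shift [ 0.0004  0.0002 -0.1911] turn -0.0006 rows 2.3
```

View pics/w10.png

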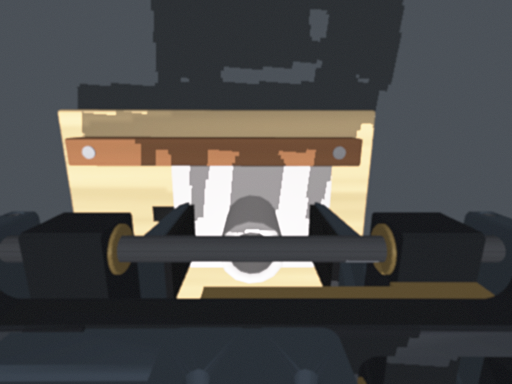

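The fingers are open and clear on both sides, and the flange sits against the fence line. I'll retreat up and back to the slot side for a check view.

Emit:
arm_command(
  targets=[
    [0.2, 0, 0, -0.03, 0],
    [0.2, 0, 0, -0.08, 0],
    [0.2, 0, 0, -0.16, 0],
    [0.2, 0, 0, -0.22, 0],
    [0.2, -0.04, 0, -0.27, 0],
    [0.2, -0.1, 0, -0.27, 0],
    [0.2, -0.15, 0, -0.27, 0],
    [0.2, -0.15, 0, -0.27, 0],
  ],
)

```text
time_s: 14.07
ee_pos: [575.8, -267.6, 190.0]
ee_rot: [179.8, 0.2, 94.3]
force: [0.5, 0.7, -0.6]
gripper_width: 72.9
```

```bash
python3 - <<'E'
from h import *
avg(6)
snap('wrist','w11.png');snap('side','s11.png');snap('scene','sc11.png');avg(1)
a=cv2.imread('pics/s11.png');b=cv2.imread('pics/sc11.png');w=cv2.imread('pics/w11.png')
cv2.imwrite('pics/x11.png',np.hstack([cv2.resize(a[135:195,240:340],None,fx=4,fy=4,interpolation=2),cv2.resize(b[150:210,195:295],None,fx=4,fy=4,interpolation=2)]))
E
```

```text
avg [ 575.14 -263.12  189.13] [ 1.7991e+02 -7.0000e-02  9.4450e+01] F [-0.16  0.01  0.14 -0.08  0.05  0.01] sd [0.11 1.05 0.13] [0.6  0.68 0.33 0.03 0.02 0.02]
avg [ 575.49 -262.62  189.48] [ 1.7988e+02 -3.0000e-02  9.4530e+01] F [ 0.09 -0.06  0.93 -0.09  0.1  -0.01] sd [0. 0. 0.] [0. 0. 0. 0. 0. 0.]
```

View pics/w11.png

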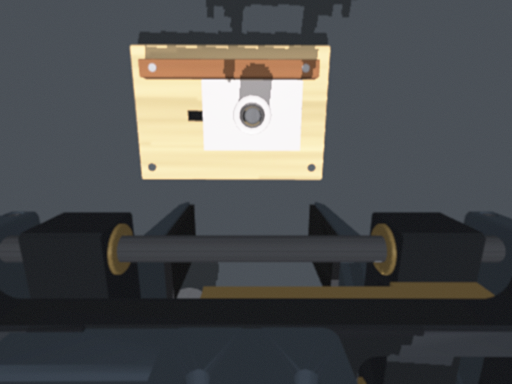

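View pics/x11.png

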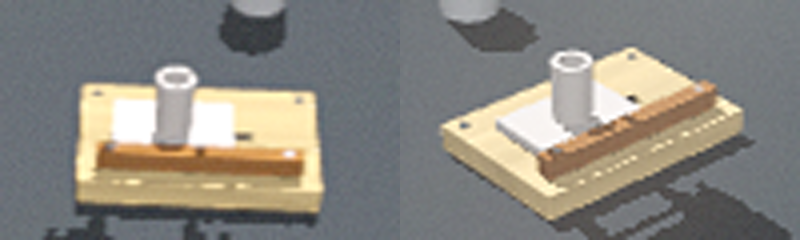

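View pics/s11.png

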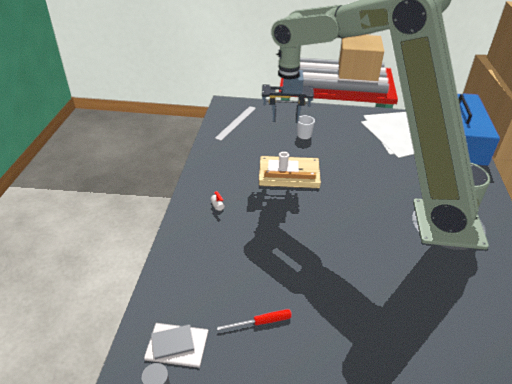

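The wrist view shows the flange flat beside the fence, plate corners at (203,80), (302,80), (300,151) and (204,151), with the pin visible inside the bore at (252,115). The bystanders are where they were. I'll do a numeric check before handing in.

```bash
python3 - <<'E'
from h import *
np.set_printoptions(precision=1,suppress=True)
im=cv2.imread('pics/w11.png');cv2.imwrite('pics/w11c.png',cv2.resize(im[65:165,190:315],None,fx=6,fy=6,interpolation=2))
p=([575.4,-262.65,189.4],[179.89,-.04,94.5])
q=onz('wrist',[(202.5,80),(302,80),(300,151),(204,151)],35,p);print(q,q.mean(0))
for i in range(4):
  e=q[(i+1)%4]-q[i];print(np.linalg.norm(e),np.degrees(np.arctan2(e[1],e[0])))
print('bore top',onz('wrist',[(252,114)],90,p))
E
```

```text
[[ 512.7 -156.1   35. ]
 [ 620.9 -147.5   35. ]
 [ 628.  -224.3   35. ]
 [ 517.3 -233.    35. ]] [ 569.7 -190.2   35. ]
108.52332941538891 4.5258684058000025
77.07155353017515 -84.71349466300283
111.07070328933584 -175.4905645983055
77.0479840457173 93.39232207708335
bore top [[ 569.3 -188.9   90. ]]
```

View pics/w11c.png

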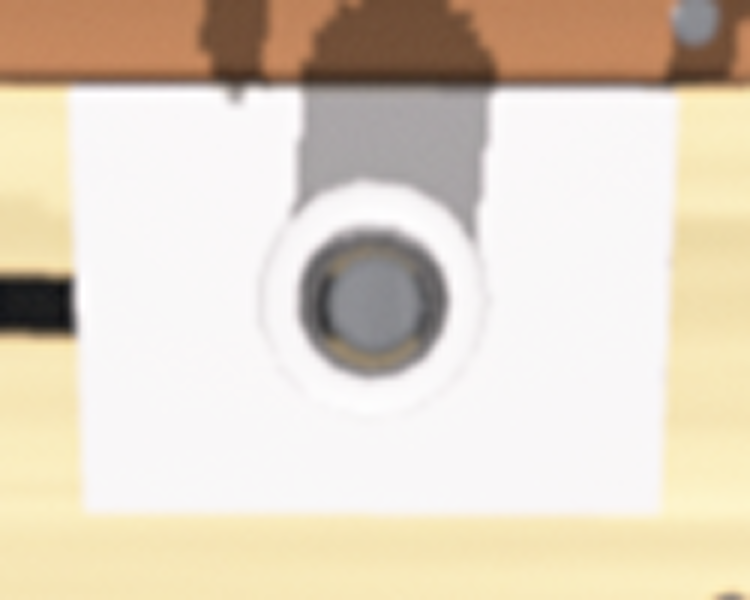

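The pin shows centred inside the bore, with plywood visible all round it. The plate is flat and parallel to the fence (4.5° against the jig's 4.5°), so I'm handing in.

```bash
python3 -c "
from h import *
print(env.job_done())"
```

```text
the job is handed in; nothing more can be done
None
```

I gripped the flange by its spigot, lifted it, and located the pin with the wrist camera, about 24.5 mm along the slot from its middle. I lowered the hole straight over the pin in 1–5 mm steps with a light 8 N grip, so no nudging along the slot was needed. I then let go, backed off and handed in; no verdict came back.

**Last checks**
- **Seating:** the first touch was about 2 N, at the height predicted for the flange flat on the board (TCP 54.5 mm). I measured no larger force on the tool at any check.
- **Position:** the final wrist picture shows the pin centred in the bore with plywood visible all round it. The bore measured at about (569.3, -188.9) mm, against the pin at (569.6, -188.7).
- **Alignment:** the plate is at 4.5°, the same as the jig.
- **Bystanders:** the tap, tin and screwdriver looked unmoved by eye in the side picture; I did not measure them.

**Disagreements**
- Camera estimates of the flange-to-fence gap differed by about 1 mm during the approach, so I steered by the fence edge and slot end in the wrist view.
- Early readings for the jig picture were taken before the arm had settled, so I measured the pin again from a settled pose.
- In the final picture the plate's centre came out about 1.5 mm further from the fence than its bore did. I put that down to picking the corners by eye.

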